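Shut the shears case and snap its hasp over the catch

TASK

Shut the lid of the blue tool case fully, then swing the slotted steel hasp over onto the lid so that its slot passes over the brass catch, and press the red tongue down until the catch snaps over it and holds it. Leave the other things on the bench standing where they are, and let go at the end.

Things in the scene. Friction and masses are not known exactly. Their poses are not given: they have to be found in the camera images.
- case: blue tool case fixed to the bench, 200 (x) x 260 (y) mm, body 85 mm high, with a 22 mm thick lid on top (shut, the lid's top is 107 mm above the case's origin). Origin: centre of its underside, z up. The lid's hinge line is along y at x = +100, z = 85 mm; the hasp's pin is along y at x = -108, y = 0, z = 110 mm, between two steel lugs (6 mm thick, 14 mm along x, at y = +-40 mm, tops at z = 117 mm). x points from the hasp side to the lid's hinge.
- lid (a joint): angle of the lid about its hinge, rad: 0 shut, grows as the free edge (the hasp side) rises. A stiff hinge: it stays where it is left; pushing it down at 170 mm from the hinge takes a few N.
- lid_edge (a point): middle of the upper edge of the lid's free side, 200 mm from the hinge line.
- hasp (a joint): angle of the hasp about its pin, rad: 0 flat on the shut lid, pi/2 straight up, pi level and pointing away from the case. A stiff hinge (about 0.12 N m): it stays where it is left. The hasp is a steel strap 4 mm thick, 36 mm wide (along the pin), reaching 145 mm from the pin's axis, the last 28 mm red (the tongue). Its slot is 24 mm wide and runs from 70 to 100 mm from the pin's axis. At 0 its mid-plane is 3 mm above the lid's top.
- hasp_shift (a joint): how far the loose hasp has slid along its pin, m, -0.012 to 0.012, positive towards the case's +y; 0 is the line of the catch. It takes 1.5 N to slide. The slot passes the catch only within about 4 mm of 0; otherwise the strap lands on the catch's block and stops at about 0.24 rad however hard it is pressed.
- hasp_tip (a point): middle of the end of the red tongue, 145 mm from the pin's axis.
- catch_top (a point): top centre of the catch's brass block, which stands on the lid: 12 mm along the case's x, 16 mm along y, 20 mm high above the lid, at x = -27, y = 0 mm in the case's frame when the lid is shut. A sloping steel nose, 14 mm wide, sticks out of it towards the lid's hinge, to 19 mm past the block's middle.
- catch (a joint): how far the sprung nose of the catch is pushed in, m: 0 out (free, or snapped over the hasp), up to 0.010. As the hasp is pressed down from about 0.13 rad the inner end of its slot pushes the nose in by about 6 mm; below about 0.06 rad the nose springs out over the strap, which then lies at 0 to 0.01 rad and is held. That takes some 8 to 12 N downwards on the tongue, 125 mm from the pin.
- thread_cone: yellow cone of thread, 68 mm across the foot, 115 mm high; origin under its centre. A bystander.
- rivet_jar: amber jar with a steel cap, 60 mm across, 85 mm high; origin under its centre. A bystander.
- marker_mug: white mug, 76 mm across, 90 mm high; origin under its centre. A bystander.

How it is judged:
On the way, in this order (a step that is already met when the one before it is completed fails the run):
1. the lid is shut (value of joint lid below 0.03 rad), for 0.2 s.
2. with the lid shut, the hasp is down over the catch and the nose has sprung out over it (value of joint lid below 0.03 rad and value of joint hasp below 0.05 rad and value of joint catch below 0.002 m), for 0.2 s.
At the end, for the whole second after the job is handed in: The lid is shut (within 0.03 rad), the hasp lies flat on it over the catch (within 0.05 rad) and the nose has sprung out over the strap (pushed in by less than 2 mm), all at once and staying so by themselves (all of step 2); the robot touches nothing.
It fails at once if a bystander is moved more than 30 mm or knocked over (distance of any of thread_cone, rivet_jar, marker_mug from where it was at the start of the episode above 0.03 m or angle between any of thread_cone, rivet_jar, marker_mug's own z axis and vertical above 0.5 rad).
It also fails if it takes over 72 s, if anything falls off the work surface, if the arm or the gripper's body presses on something with over 40 N, if the wrist force passes 120 N, or if a joint passes its speed limit or range.

ROBOT

A 6-joint arm with a two-finger parallel gripper is mounted at the origin on the work surface. World frame = base frame: x ahead of the robot, y to its left, z up, the work surface at z = 0. Lengths are in m, angles in rad, forces in N, time in s.
With the tool pointing down it reaches from about 0.425 to 1.125 m from the base axis. Payload 14.9 kg.
Tool frame: the origin (TCP) lies on the centre line of the jaws, within the pads' length; the fingertips stand 17 mm ahead of it and the grasp point (between the pads) lies 2 mm behind it; z points along the fingers, y is the line along which they close (so a half turn about z gives the same grasp; the last joint's range is limited). The gripper opens to 91 mm and grips with 3 to 60 N. Pads are 32 mm wide; open, the fingers measure 118 mm over their backs; the gripper's body (76 mm by 178 mm) begins 60 mm behind the grasp point.
Start: joints at [1.172, 0.379, 1.734, -0, 1.028, -0.033], TCP at [0.25, 0.654, 0.231] pointing down, gripper open.
Joint ranges: [-2.77, 2.77], [-0.74, 2.19], [0, 2.66], [-1.06, 4.2], [0.31, 2.87], [-3.08, 3.08]. Speed limits (rad/s): [1.89, 1.89, 2.39, 3.14, 3.14, 3.14].

INTERFACE

Orientations are given as a rotation vector (axis times angle).
In Python, from station import r gives the robot as it stands. The module is installed in compiled form; this text tells all that it offers.
- The arm moves only by the tool send_rows, never from a script. Its argument "commands" is a list of rows, each a list of 2 entries, a list of its own where there are three numbers: the shift along the tool's x, y, z in cm, then the turn, a rotation vector about the tool's x, y, z in degrees. In form: [[[dx, dy, dz], [wx, wy, wz]], ...]. A call has exactly 10 rows; each row is the pose to reach, as a shift and turn from the pose commanded when the call began, along the tool's axes at that moment; what a row does not reach only later rows make up. A row lasts 1/12 s, in which the tool goes at most 41.7 mm and 7.16 degrees, less where a joint would pass 70% of its speed; a pose out of reach is approached as far as the arm can. A call with a gripper value outside its range is refused whole. "gripper" is the closure, from -1 (fully open) to 1 (shut), so that 0 is half open, set as the call begins (left out, the last holds). The fingers move at their own pace and stop on an object; "grip_force" is the grip in N (left out, the last holds). Time passes only in rows, so rows that repeat a pose let the fingers close, or fill a call up. It gives the time, the measured TCP pose, the force, the opening and the grip force at its end, in the units of the state.
- r.read_state(): the state, without advancing time (a new reading comes with each control period).
- r.snapshot(name): name is "scene" or "top" or "wrist"; returns (picture, depth): 420x560x3 uint8, red, green, blue; 420x560 float32, m along the optical axis (not along the pixel's ray), 0 where there is no reading.
- r.get_calibration(name): a dict with "mtx" (3x3 intrinsics, pixels), "pose" (4x4, takes a point from camera to world coordinates). Camera axes: x right, y down, z forward; pixel columns grow to the right and rows downward; lengths in m; the calibration is good to about 2 mm. A picture is of the moment at which its call begins: read the wrist's pose just before it. get_calibration takes no time and is no camera call; for the wrist camera it gives the pose at the moment of the call.
- r.hand_in(): hands the job in; it is judged then, once.
Trained networks look in the newest picture that a camera, given by its name, has taken for a name from the list of things; names that differ only in an ending like _2 or _b are one class to them, and where a whole thing is asked for, a point or a joint stands for the part that bears it (a point fixed in the world has none). Each returns a list of dicts, best first, with "confidence" (0 to 1); they miss things now and then, are a little off and sometimes report something else, mostly with a low value. They report only what shows in the picture. A call takes as long as a camera call.
- r.find_in(camera, target): "location" ([x, y, z] in m, in world coordinates, good to about 4 mm: the middle of the surface that is visible of it).
- r.pinpoint(camera, target): "location" ([x, y, z] in m, in world coordinates, good to about 4 mm: a listed point, or the origin of a listed thing).
The state is a dict: "time": time; "joint_pos": joint angles; "dq": joint speeds; "joint_efforts": joint torques, N m; "position": TCP position; "tool_rot": TCP orientation; "wrist_force": force on the tool from outside, world axes, zero at the start; "torque": the same for the moment, N m; "width": opening from 0.0 (shut) to 1.0 (fully open); "grasp_force": force on a finger pad.
Only numpy, scipy, OpenCV 4.12 (cv2) and the standard library are available. Lean on these libraries where they do the work, as an engineer would, in place of code of your own. Each camera call takes 0.05 s, during which the arm holds its last target. There are 200 camera calls.

## Working session

There is one attempt and no reset: what is moved stays moved. The work goes in short steps, Python scripts to look and compute and a tool call to move; the robot and the scene stay as the last step left them, time stands still between calls to the robot, and variables do not carry over. Pictures are saved under pics/ and viewed, at most 10 in all, crops included, and the job is handed in when it is done.

Besides the shell and the picture viewer there is one more tool, called after ">>>" by a JSON object that holds its "method" and its "body". send_rows: Moves the arm, as the interface text tells. Its arguments: {"type":"object","properties":{"commands":{"type":"array"},"gripper":{"type":"number"},"grip_force":{"type":"number"}},"required":["commands"]}

```bash
mkdir -p pics; python3 - <<'E'
from station import r
import cv2,numpy as np
s=r.read_state();print(s)
for c in("scene","top"):
    p,d=r.snapshot(c);cv2.imwrite(f"pics/{c}0.png",p[:,:,::-1]);np.savez(f"{c}0.npz",d=d,**r.get_calibration(c))
    for t in("case","lid_edge","hasp_tip","catch_top","thread_cone","rivet_jar","marker_mug"):
        for o in r.pinpoint(c,t)[:1]:print(c,t,np.round(o["location"],3),round(o["confidence"],2))
E
```

```text
{'time': 0.0, 'joint_pos': array([ 1.17171240e+00,  3.79384391e-01,  1.73479627e+00, -1.72694103e-05,
        1.02851159e+00, -3.32793624e-02]), 'dq': array([ 0.00092748, -0.00047383, -0.00015312, -0.00062043,  0.00038778,
       -0.0018733 ]), 'joint_efforts': array([ 2.75311686e-03, -7.63758659e+01, -4.34373701e+01,  6.51042466e-02,
        4.23491641e-02, -1.18672333e-04]), 'position': array([0.25023437, 0.65332804, 0.23029748]), 'tool_rot': array([-5.71351951e-01, -3.08897512e+00,  1.69190585e-03]), 'wrist_force': array([0.42866108, 0.1338948 , 0.44754952]), 'torque': array([0.01178213, 0.0495531 , 0.04871853]), 'grasp_force': 0.0, 'width': 0.9984453066391935}
scene case [ 0.526 -0.044 -0.003] 0.79
scene lid_edge [ 0.518 -0.034  0.251] 0.65
scene hasp_tip [0.477 0.174 0.203] 0.84
scene catch_top [ 0.526 -0.096  0.207] 0.81
scene thread_cone [ 0.443 -0.372 -0.001] 0.71
scene marker_mug [ 0.616 -0.426  0.   ] 0.66
top case [ 0.519 -0.048  0.001] 0.56
top lid_edge [ 0.525 -0.04   0.25 ] 0.61
top hasp_tip [0.477 0.172 0.201] 0.62
top catch_top [ 0.53  -0.098  0.212] 0.96
top thread_cone [ 0.439 -0.368 -0.002] 0.6
top rivet_jar [0.445 0.428 0.002] 0.69
top marker_mug [ 0.624 -0.421 -0.001] 0.8
```

View pics/scene0.png

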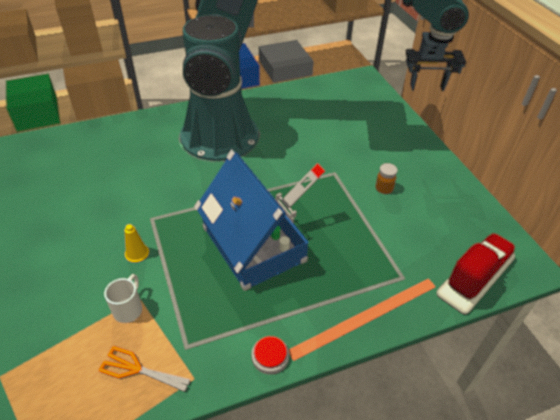

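View pics/top0.png

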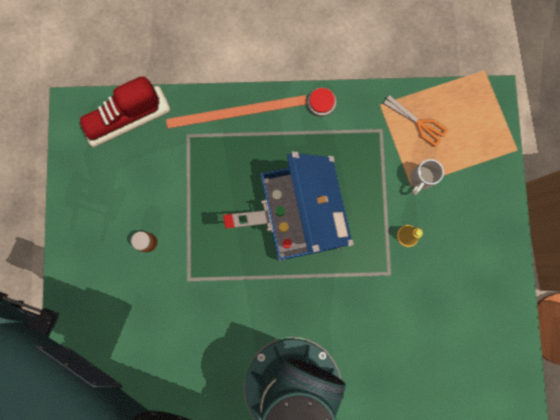

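The scene view shows the lid half open (about 0.85 rad), with its hinge on the −y side. The hasp leans outwards towards +y, its tip at about (318,171). In the top view the strap is at (245,218) and the case is yawed about 11°. The bystanders are well clear.

```bash
cat > h.py <<'E'
import numpy as np
from scipy.spatial.transform import Rotation as Ro
from station import r
C=np.array([.5225,-.046,0]); ex=np.array([.198,-.980,0]);ex/=np.linalg.norm(ex);ez=np.array([0,0,1.]);ey=np.cross(ez,ex)
B=np.c_[ex,ey,ez]           # case axes in world
RT=Ro.from_matrix(np.c_[-ex,ey,-ez])   # tool: x=-case x, y=case y, z down
def case(p): return B.T@(np.asarray(p)-C)
def plan(*pts):
    s=r.read_state();R0=Ro.from_rotvec(s["tool_rot"])
    print("t",round(s["time"],2),"TCP case mm",np.round(case(s["position"])*1e3,1),"turn",np.round((R0.inv()*RT).as_rotvec(degrees=True),1),"F",np.round(s["wrist_force"],1),"w",round(s["width"],3))
    for p in pts: print(p,"->",np.round(100*R0.inv().apply(C+B@(np.array(p)/1e3)-s["position"]),2))
E
python3 -c "
from h import *
plan((15,35,350),(15,35,300))"
```

```text
t 0.8 TCP case mm [-739.7 -128.2  230.9] turn [-0.   0.  57.6] F [-0.8  0.1 -0. ] w 1.005
(15, 35, 350) -> [-54.2 -55.  -11.9]
(15, 35, 300) -> [-54.2 -55.   -6.9]
```

>>> {"method": "send_rows", "body": {"commands": [[[-2, -2, -1.5], [0, 0, 4]], [[-4.5, -4.5, -3], [0, 0, 9]], [[-7, -7, -4], [0, 0, 14]], [[-9.5, -9.5, -5], [0, 0, 19]], [[-12, -12, -6], [0, 0, 24]], [[-14.5, -14.5, -7], [0, 0, 29]], [[-17, -17, -8], [0, 0, 34]], [[-19.5, -19.5, -9], [0, 0, 39]], [[-22, -22, -10], [0, 0, 44]], [[-24.5, -24.5, -11], [0, 0, 49]]], "gripper": 1}}

```text
time: 1.63
position: [0.3918, 0.3357, 0.3416]
tool_rot: [1.806, 2.57, 0.001]
wrist_force: [0.7, 0.3, 0.0]
width: 0.303
grasp_force: 0.0
```

```bash
python3 -c "
from h import *
plan((15,35,320),(-10,35,300))"
```

```text
t 1.63 TCP case mm [-400.   -52.5  341.6] turn [ 0.  -0.   8.4] F [0.7 0.3 0. ] w 0.303
(15, 35, 320) -> [-42.33   2.6    2.16]
(-10, 35, 300) -> [-39.86   2.97   4.16]
```

>>> {"method": "send_rows", "body": {"commands": [[[-3.5, 0.2, 0.1], [0, 0, 1]], [[-7, 0.4, 0.2], [0, 0, 2]], [[-10.5, 0.6, 0.3], [0, 0, 3]], [[-14, 0.8, 0.4], [0, 0, 4]], [[-17.5, 1, 0.6], [0, 0, 5]], [[-21, 1.3, 0.8], [0, 0, 6]], [[-24.5, 1.6, 1], [0, 0, 7]], [[-28, 1.9, 1.3], [0, 0, 8]], [[-31.5, 2.2, 1.6], [0, 0, 8.4]], [[-35, 2.4, 1.9], [0, 0, 8.4]]]}}

```text
time: 2.47
position: [0.5346, 0.0149, 0.322]
tool_rot: [1.985, 2.434, 0.001]
wrist_force: [0.6, 1.2, 0.4]
width: 0.005
grasp_force: 0.0
```

```bash
python3 -c "
from h import *
r.snapshot('top')
for t in('lid_edge','catch_top','hasp_tip'):
    for o in r.pinpoint('top',t)[:1]:print(t,np.round(case(o['location']),3),round(o['confidence'],2))
# fingertip centre path: contact edge (outer) at 185 mm from hinge, TCP 17mm above tip
L=[(15,35,300)]
for th in np.linspace(.9,-.02,12):
    L.append((round(100-185*np.cos(th)+22*np.sin(th)+16*min(1,th/.3)),35,round(85+185*np.sin(th)+22*np.cos(th)+17)))
plan(*L)"
```

```text
catch_top [ 0.052 -0.003  0.211] 0.57
hasp_tip [-0.221 -0.     0.199] 0.54
t 2.67 TCP case mm [-58.5  23.6 321.8] turn [-0.  -0.   0.1] F [ 0.   0.3 -0.3] w 0.005
(15, 35, 300) -> [-7.36  1.12  2.17]
(18, 35, 261) -> [-7.66  1.13  6.07]
(5, 35, 252) -> [-6.36  1.13  6.97]
(-7, 35, 242) -> [-5.16  1.13  7.97]
(-18, 35, 231) -> [-4.06  1.13  9.07]
(-28, 35, 220) -> [-3.06  1.14 10.17]
(-38, 35, 207) -> [-2.06  1.14 11.47]
(-46, 35, 194) -> [-1.26  1.14 12.77]
(-53, 35, 180) -> [-0.56  1.14 14.17]
(-63, 35, 166) -> [ 0.44  1.15 15.58]
(-72, 35, 151) -> [ 1.34  1.15 17.08]
(-80, 35, 136) -> [ 2.14  1.15 18.58]
(-86, 35, 120) -> [ 2.74  1.15 20.18]
```

>>> {"method": "send_rows", "body": {"commands": [[[-3.5, 0.5, 1], [0, 0, 0]], [[-7, 1.1, 2], [0, 0, 0]], [[-7.6, 1.1, 4], [0, 0, 0]], [[-7.6, 1.1, 5.2], [0, 0, 0]], [[-7.6, 1.1, 6], [0, 0, 0]], [[-6.4, 1.1, 7], [0, 0, 0]], [[-5.2, 1.1, 8], [0, 0, 0]], [[-4.1, 1.1, 9], [0, 0, 0]], [[-3.1, 1.1, 10.1], [0, 0, 0]], [[-2.1, 1.1, 11.4], [0, 0, 0]]]}}

```text
time: 3.5
position: [0.5491, 0.0002, 0.2076]
tool_rot: [1.983, 2.436, 0.001]
wrist_force: [2.3, -2.1, 2.2]
width: 0.003
grasp_force: 1.2
```

```bash
python3 -c "
from h import *
r.snapshot('scene')
for t in('lid_edge','catch_top','hasp_tip'):
    for o in r.pinpoint('scene',t)[:1]:print(t,np.round(case(o['location']),3),round(o['confidence'],2))
plan((-46,35,194),(-53,35,180),(-58,35,166),(-62,35,151),(-64,35,136),(-66,35,123),(-66,35,122))"
```

```text
lid_edge [-0.071  0.005  0.191] 0.83
catch_top [ 0.003 -0.003  0.179] 0.93
hasp_tip [-0.227 -0.001  0.199] 0.74
t 3.7 TCP case mm [-39.1  34.7 207.8] turn [-0.  -0.   0.3] F [ 0.5 -1.2  0.7] w 0.005
(-46, 35, 194) -> [0.69 0.04 1.38]
(-53, 35, 180) -> [1.39 0.04 2.78]
(-58, 35, 166) -> [1.89 0.05 4.18]
(-62, 35, 151) -> [2.29 0.05 5.68]
(-64, 35, 136) -> [2.49 0.05 7.18]
(-66, 35, 123) -> [2.69 0.05 8.48]
(-66, 35, 122) -> [2.69 0.05 8.58]
```

>>> {"method": "send_rows", "body": {"commands": [[[0.7, 0, 1.4], [0, 0, 0]], [[1.4, 0, 2.8], [0, 0, 0]], [[1.9, 0, 4.2], [0, 0, 0]], [[2.3, 0, 5.4], [0, 0, 0]], [[2.4, 0, 6.4], [0, 0, 0]], [[2.5, 0, 7.2], [0, 0, 0]], [[2.6, 0, 7.7], [0, 0, 0]], [[2.7, 0, 8], [0, 0, 0]], [[2.7, 0, 8.2], [0, 0, 0]], [[2.7, 0, 8.4], [0, 0, 0]]]}}

```text
time: 4.53
position: [0.5437, 0.0247, 0.124]
tool_rot: [-1.985, -2.435, -0.0]
wrist_force: [-4.3, 2.0, 23.3]
width: 0.002
grasp_force: 12.9
```

```bash
python3 -c "
from h import *
r.snapshot('scene')
for t in('lid_edge','catch_top','hasp_tip'):
    for o in r.pinpoint('scene',t)[:1]:print(t,np.round(case(o['location']),3),round(o['confidence'],2))
plan((-66,35,122))"
```

```text
lid_edge [-0.102  0.001  0.101] 0.68
catch_top [-0.029 -0.002  0.123] 0.78
hasp_tip [-0.225 -0.002  0.201] 0.56
t 4.73 TCP case mm [-65.1  34.8 124.2] turn [0.  0.  0.2] F [-2.2  0.3  3.2] w 0.002
(-66, 35, 122) -> [0.09 0.02 0.22]
```

>>> {"method": "send_rows", "body": {"commands": [[[0.1, 0, 0.1], [0, 0, 0]], [[0.1, 0, 0.2], [0, 0, 0]], [[0.1, 0, 0.2], [0, 0, 0]], [[0.1, 0, 0.2], [0, 0, 0]], [[0, 0, -2], [0, 0, 0]], [[0, -0.5, -5], [0, 0, 0]], [[0.5, -1.5, -8.5], [0, 0, 0]], [[2, -2.5, -12], [0, 0, 0]], [[4, -3, -15.5], [0, 0, 0]], [[6, -3.5, -19], [0, 0, 0]]]}}

```text
time: 5.57
position: [0.4963, 0.0767, 0.3157]
tool_rot: [1.986, 2.434, 0.0]
wrist_force: [1.2, 0.2, 1.1]
width: 0.005
grasp_force: 0.0
```

```bash
python3 -c "
from h import *
import cv2
for c in('wrist','scene','top'):
  K=r.get_calibration(c)
  p,d=r.snapshot(c);cv2.imwrite(f'pics/{c}1.png',p[:,:,::-1]);np.savez(c+'1.npz',d=d,p=p,**K)
  for t in('lid_edge','catch_top','hasp_tip','case'):
    for o in r.pinpoint(c,t)[:1]:print(c,t,np.round(case(o['location']),4),round(o['confidence'],2))
plan((-208,0,250),(-208,0,196))"
```

```text
wrist lid_edge [-0.1024  0.0031  0.104 ] 0.88
wrist catch_top [-0.0313  0.0004  0.1276] 0.94
wrist case [ 0.0016 -0.0018  0.0018] 0.98
scene lid_edge [-0.1005  0.0004  0.1042] 0.59
scene catch_top [-0.0297 -0.003   0.1236] 0.94
scene hasp_tip [3.907e-01 1.960e-02 1.000e-04] 0.72
scene case [-0.0005  0.0004 -0.0031] 0.8
top catch_top [-0.0286 -0.      0.13  ] 0.97
top case [-0.0011 -0.0022 -0.002 ] 0.76
t 6.32 TCP case mm [-125.    -0.5  313.7] turn [-0.  -0.   0.2] F [ 0.3  1.7 -0.6] w 0.008
(-208, 0, 250) -> [8.3  0.09 6.37]
(-208, 0, 196) -> [ 8.3   0.09 11.77]
```

View pics/wrist1.png

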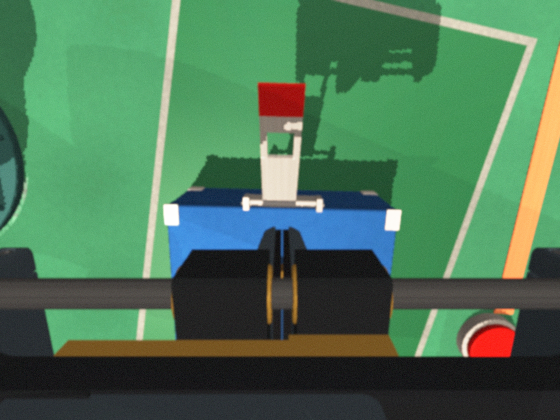

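The wrist view shows the lid shut and the strap leaning out. The red tongue spans columns 258–305 around row 100, and the lugs are at columns 246 and 320, row 203. I'll measure the hasp's line against the lugs from the depth.

```bash
cat >> h.py <<'E'
def cloud(f):
    z=np.load(f);d=z["d"];K=z["mtx"];v,u=np.mgrid[:420,:560]
    P=np.stack([(u-K[0,2])/K[0,0]*d,(v-K[1,2])/K[1,1]*d,d],-1)@z["pose"][:3,:3].T+z["pose"][:3,3]
    P=(P-C)@B*1e3;P[d==0]=np.nan
    return P,z["p"].astype(int)
E
python3 -c "
from h import *
for f in('wrist1.npz','top1.npz'):
  P,p=cloud(f)
  X,Y,Z=np.moveaxis(P,-1,0)
  red=(p[...,0]>130)&(p[...,1]<70)&(Z>120)&(X<-110)&(abs(Y)<60)
  if red.sum()<20: print(f,'nored');continue
  Q=P[red];print(f,red.sum(),'red x',np.percentile(Q[:,0],[2,98]),'z',np.percentile(Q[:,2],[2,98]),'y',np.percentile(Q[:,1],[1,50,99]))
  for a,b in((-205,-190),(-190,-175),(-175,-160),(-160,-145),(-145,-130),(-130,-115)):
    m=(X>a)&(X<b)&(Z>110)&(abs(Y)<60)
    if m.sum()>5: print(a,b,'y',np.round(np.percentile(Y[m],[2,98]),1),np.round(np.median(Z[m]),1))
  m=(Z>108)&(Z<122)&(X>-117)&(X<-100)&(abs(abs(Y)-40)<15); print('lugs y',[np.round(np.percentile(Y[m&(s*Y>25)],[3,50,97]),1) for s in(-1,1)],np.nanmedian(X[m]))
"
```

```text
wrist1.npz 1514 red x [-223.26795428 -150.71952822] z [184.45710502 409.87678008] y [-20.17650101  -2.08208513  42.31886342]
-205 -190 y [-20.7  13.9] 182.2
-190 -175 y [-21.3  13.9] 172.6
-175 -160 y [-26.1  22.3] 396.1
-160 -145 y [-54.3  51.9] 413.2
-145 -130 y [-19.  46.] 326.5
-130 -115 y [-22.8  11.1] 353.8
lugs y [array([-44.1, -38.8, -26.4]), array([26. , 36.4, 40.9])] -109.53787437712911
top1.npz nored
```

>>> {"method": "send_rows", "body": {"commands": [[[2, 0, 0], [0, 0, 0]], [[4, 0, 1], [0, 0, 0]], [[6, 0, 2.5], [0, 0, 0]], [[7.5, 0, 4], [0, 0, 0]], [[8.2, 0, 5.5], [0, 0, 0]], [[8.2, 0, 7], [0, 0, 0]], [[8.2, 0, 8.5], [0, 0, 0]], [[8.2, 0, 10], [0, 0, 0]], [[8.2, 0, 11.2], [0, 0, 0]], [[8.2, 0, 11.8], [0, 0, 0]]], "gripper": -1}}

```text
time: 7.15
position: [0.4801, 0.1566, 0.1944]
tool_rot: [-1.984, -2.434, 0.002]
wrist_force: [-0.5, 0.1, 0.3]
width: 0.707
grasp_force: 0.0
```

```bash
python3 -c "
from h import *
import cv2
p,d=r.snapshot('scene');cv2.imwrite('pics/s2.png',cv2.resize(p[120:300,180:420,::-1],None,fx=3,fy=3))
plan((-208,-1.3,195))"
```

```text
t 7.2 TCP case mm [-207.    -1.6  194.1] turn [-0.1  0.   0.2] F [-1.1 -0.3 -1. ] w 0.746
(-208, -1.3, 195) -> [ 0.1   0.03 -0.09]
```

View pics/s2.png

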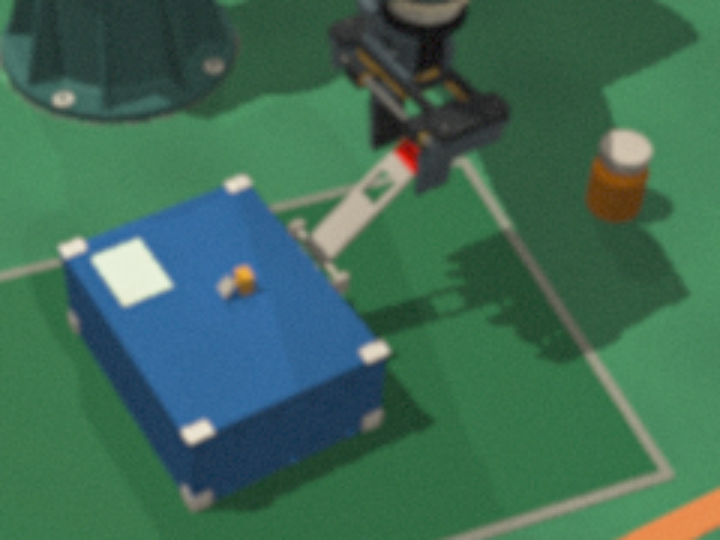

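The crop shows the fingers straddling the red tongue at about (408,155), and the lid flat shut. Next I close gently on the strap.

>>> {"method": "send_rows", "body": {"commands": [[[0, 0, 0], [0, 0, 0]], [[0, 0, 0], [0, 0, 0]], [[0, 0, 0], [0, 0, 0]], [[0, 0, 0], [0, 0, 0]], [[0, 0, 0], [0, 0, 0]], [[0, 0, 0], [0, 0, 0]], [[0, 0, 0], [0, 0, 0]], [[0, 0, 0], [0, 0, 0]], [[0, 0, 0], [0, 0, 0]], [[0, 0, 0], [0, 0, 0]]], "gripper": 1, "grip_force": 8}}

```text
time: 8.03
position: [0.4808, 0.1569, 0.1961]
tool_rot: [-1.985, -2.435, -0.001]
wrist_force: [-1.1, 3.3, 3.0]
width: 0.394
grasp_force: 7.9
```

```bash
python3 -c "
from h import *
a0=2.47;p=(-207,-1.6,194)
L=[]
for a in np.linspace(a0,.5,20)[1:]:
    L.append((round(-207+128*(np.cos(a)-np.cos(a0))),-1.4,round(194+128*(np.sin(a)-np.sin(a0)))))
plan(*L)"
```

```text
t 8.03 TCP case mm [-207.2   -0.7  196.1] turn [ 0.  -0.   0.2] F [-1.1  3.3  3. ] w 0.394
(-198, -1.4, 204) -> [-0.92 -0.07 -0.79]
(-188, -1.4, 213) -> [-1.92 -0.08 -1.69]
(-178, -1.4, 221) -> [-2.92 -0.08 -2.49]
(-166, -1.4, 228) -> [-4.12 -0.08 -3.19]
(-154, -1.4, 233) -> [-5.32 -0.09 -3.69]
(-142, -1.4, 237) -> [-6.52 -0.09 -4.09]
(-129, -1.4, 240) -> [-7.82 -0.1  -4.39]
(-116, -1.4, 242) -> [-9.12 -0.1  -4.59]
(-102, -1.4, 242) -> [-10.52  -0.11  -4.59]
(-89, -1.4, 241) -> [-11.82  -0.11  -4.49]
(-76, -1.4, 239) -> [-13.12  -0.12  -4.29]
(-64, -1.4, 235) -> [-14.32  -0.12  -3.89]
(-51, -1.4, 230) -> [-15.62  -0.13  -3.39]
(-40, -1.4, 223) -> [-16.72  -0.13  -2.69]
(-29, -1.4, 216) -> [-17.82  -0.14  -1.99]
(-19, -1.4, 207) -> [-18.82  -0.14  -1.09]
(-10, -1.4, 198) -> [-19.72  -0.14  -0.19]
(-1, -1.4, 187) -> [-20.62  -0.15   0.9 ]
(6, -1.4, 176) -> [-21.32  -0.15   2.  ]
```

>>> {"method": "send_rows", "body": {"commands": [[[-0.9, 0, -0.8], [0, 0, 0]], [[-1.9, 0, -1.7], [0, 0, 0]], [[-2.9, 0, -2.5], [0, 0, 0]], [[-4.1, 0, -3.2], [0, 0, 0]], [[-5.3, 0, -3.7], [0, 0, 0]], [[-6.5, 0, -4.1], [0, 0, 0]], [[-7.8, -0.05, -4.4], [0, 0, 0]], [[-9.1, -0.05, -4.6], [0, 0, 0]], [[-10.5, -0.1, -4.6], [0, 0, 0]], [[-11.8, -0.1, -4.5], [0, 0, 0]]]}}

```text
time: 8.87
position: [0.504, 0.0394, 0.2415]
tool_rot: [1.984, 2.434, 0.001]
wrist_force: [-1.3, 0.7, 4.3]
width: 0.393
grasp_force: 8.0
```

```bash
python3 -c "
from h import *
r.snapshot('scene')
for o in r.pinpoint('scene','hasp_tip')[:2]:print(np.round(case(o['location']),3),o['confidence'])
L=[(-76, -1.4, 239),(-64, -1.4, 235),(-51, -1.4, 230),(-40, -1.4, 223),(-29, -1.4, 216),(-19, -1.4, 207),(-10, -1.4, 198),(-1, -1.4, 187),(6, -1.4, 176)]
plan(*L)"
```

```text
[ 0.394  0.019 -0.001] 0.42
t 8.97 TCP case mm [-86.8  -1.1 241.4] turn [0.  0.1 0.1] F [-1.  -1.1  7.1] w 0.392
(-76, -1.4, 239) -> [-1.08 -0.03  0.24]
(-64, -1.4, 235) -> [-2.28 -0.03  0.64]
(-51, -1.4, 230) -> [-3.58 -0.04  1.14]
(-40, -1.4, 223) -> [-4.68 -0.04  1.84]
(-29, -1.4, 216) -> [-5.78 -0.04  2.55]
(-19, -1.4, 207) -> [-6.78 -0.05  3.45]
(-10, -1.4, 198) -> [-7.68 -0.05  4.35]
(-1, -1.4, 187) -> [-8.58 -0.05  5.45]
(6, -1.4, 176) -> [-9.28 -0.05  6.55]
```

>>> {"method": "send_rows", "body": {"commands": [[[-1.1, 0, 0.2], [0, 0, 0]], [[-2.3, 0, 0.6], [0, 0, 0]], [[-3.6, 0, 1.1], [0, 0, 0]], [[-4.7, 0, 1.8], [0, 0, 0]], [[-5.8, -0.05, 2.5], [0, 0, 0]], [[-6.8, -0.05, 3.4], [0, 0, 0]], [[-7.7, -0.05, 4.3], [0, 0, 0]], [[-8.6, -0.05, 5.4], [0, 0, 0]], [[-9.3, -0.05, 6.5], [0, 0, 0]], [[-9.3, -0.05, 6.5], [0, 0, 0]]]}}

```text
time: 9.8
position: [0.5219, -0.0524, 0.1748]
tool_rot: [1.985, 2.434, -0.002]
wrist_force: [0.8, -7.2, 4.3]
width: 0.392
grasp_force: 8.0
```

```bash
python3 -c "
from h import *
import cv2
for c in('scene','top'):
  p,d=r.snapshot(c)
  if c=='scene':cv2.imwrite('pics/s3.png',cv2.resize(p[120:300,180:420,::-1],None,fx=3,fy=3))
  for t in('hasp_tip','catch_top'):
    for o in r.pinpoint(c,t)[:1]:print(c,t,np.round(case(o['location']),3),o['confidence'])
plan()"
```

```text
scene catch_top [-0.029 -0.005  0.126] 0.9
top catch_top [-0.027  0.003  0.131] 0.62
t 10.1 TCP case mm [  5.2  -1.5 176.1] turn [0.  0.1 0.2] F [ 0.3 -5.   2.5] w 0.393
```

View pics/s3.png

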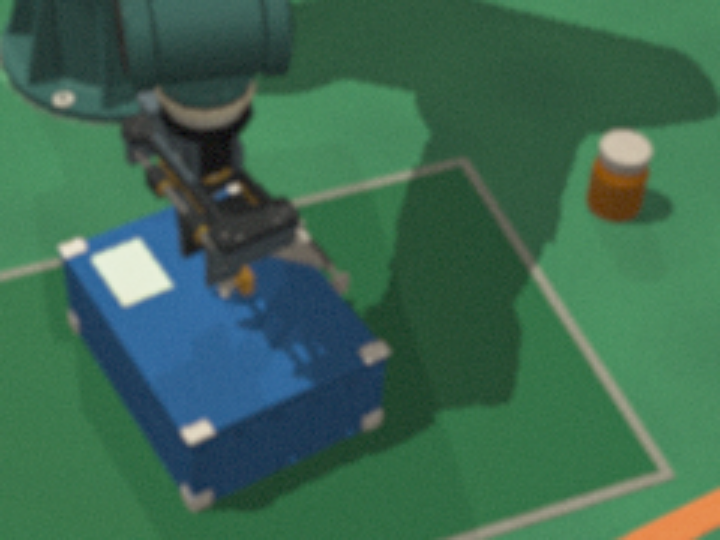

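>>> {"method": "send_rows", "body": {"commands": [[[0, 0, 0], [0, 0, 0]], [[0, 0, 0], [0, 0, 0]], [[0, 0, 0], [0, 0, 0]], [[0, 0, 0], [0, 0, 0]], [[0, 0, 0], [0, 0, 0]], [[0, 0, -3], [0, 0, 0]], [[0, 0, -6.5], [0, 0, 0]], [[-3, 0, -9], [0, 0, 0]], [[-6.5, 0, -11.5], [0, 0, 0]], [[-10, 0, -14], [0, 0, 0]]], "gripper": -1}}

```text
time: 10.93
position: [0.5415, -0.1468, 0.3161]
tool_rot: [1.982, 2.436, 0.0]
wrist_force: [0.8, 0.6, -0.5]
width: 0.999
grasp_force: 0.0
```

```bash
python3 -c "
from h import *
import cv2
for c in('wrist','top'):
  K=r.get_calibration(c);p,d=r.snapshot(c);cv2.imwrite(f'pics/{c}4.png',p[:,:,::-1]);np.savez(c+'4.npz',d=d,p=p,**K)
  for t in('hasp_tip','catch_top'):
    for o in r.pinpoint(c,t)[:1]:print(c,t,np.round(case(o['location']),4),o['confidence'])
P,p=cloud('wrist4.npz');X,Y,Z=np.moveaxis(P,-1,0)
for a in range(-105,45,10):
  m=(X>a)&(X<a+10)&(Z>112)&(Z<200)&(abs(Y)<32)
  if m.sum()>5: print(a,'y',np.round(np.percentile(Y[m],[1,99]),1),'z',np.round(np.median(Z[m]),1))
m=(Z>112)&(Z<122)&(X>-117)&(X<-100)&(abs(abs(Y)-40)<15); print('lugs y',[np.round(np.percentile(Y[m&(s*Y>25)],[3,50,97]),1) for s in(-1,1)])
plan((17,-1.3,176),(17,-1.3,131))"
```

```text
wrist hasp_tip [ 0.005  -0.003   0.1997] 0.73
top hasp_tip [0.0048 0.0008 0.1996] 0.81
top catch_top [-0.0267  0.0027  0.1307] 0.65
-75 y [-19.7  15.3] z 147.3
-65 y [-19.5  15.1] z 153.1
-55 y [-20.   15.7] z 159.2
-45 y [-20.4  15.5] z 169.3
-35 y [-20.3  15.1] z 178.3
-25 y [-20.4  14.8] z 186.1
-15 y [-20.7  14.5] z 194.5
-5 y [-20.9  14.3] z 199.1Traceback (most recent call last):
  File "<string>", line 12, in <module>
    m=(Z>112)&(Z<122)&(X>-117)&(X<-100)&(abs(abs(Y)-40)<15); print('lugs y',[np.round(np.percentile(Y[m&(s*Y>25)],[3,50,97]),1) for s in(-1,1)])
                                                                                      ~~~~~~~~~~~~~^^^^^^^^^^^^^^^^^^^^^^^^^
    return _quantile_unchecked(
        a, q, axis, out, overwrite_input, method, keepdims, weights)
    return _ureduce(a,
                    func=_quantile_ureduce_func,
    ...<5 lines>...
                    overwrite_input=overwrite_input,
                    method=method)
    r = func(a, **kwargs)
    result = _quantile(arr,
                       quantiles=q,
    ...<2 lines>...
                       out=out,
                       weights=wgt)
    slices_having_nans = np.isnan(arr[-1, ...])
                                  ~~~^^^^^^^^^
IndexError: index -1 is out of bounds for axis 0 with size 0
```

View pics/wrist4.png

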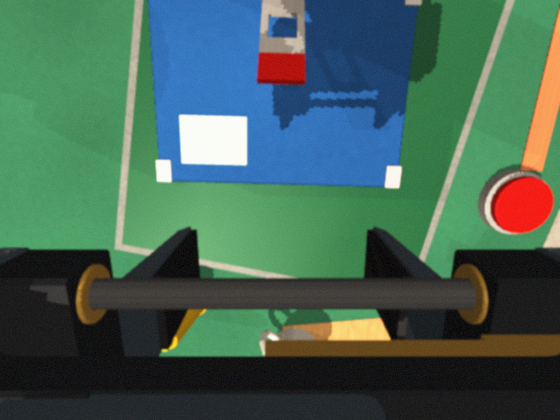

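The wrist view shows the strap standing free at about 0.67 rad, the red tongue at (282,67). The lid's corners are at (164,170) and (393,177). I'll compare the strap's centre line with the lid's midline in this same image.

```bash
python3 -c "
from h import *
P,p=cloud('wrist4.npz');X,Y,Z=np.moveaxis(P,-1,0)
cl=[];cs=[]
for a in range(-50,95,8):
  m=(X>a)&(X<a+8)&(abs(Z-107)<6)
  if m.sum()>20:
    q=np.percentile(Y[m],[.3,99.7]);cl.append((a+4,q.mean(),np.ptp(q)))
print(np.round(cl,1).tolist())
f=np.polyfit([c[0] for c in cl],[c[1] for c in cl],1);print('lid mid y=',f)
m=(Z>112)&(Z<205)&(abs(Y)<32)&(X<20)
for a in range(-75,0,8):
  k=m&(X>a)&(X<a+8);q=np.percentile(Y[k],[1,99]);cs.append((a+4,q.mean()-np.polyval(f,a+4)))
print('strap - lid mid',np.round(cs,1).tolist())
P,p=cloud('top4.npz');X,Y,Z=np.moveaxis(P,-1,0)
print('top lid',[np.round(np.percentile(Y[(X>a)&(X<a+10)&(abs(Z-107)<6)],[.5,99.5]),1).tolist() for a in (-90,-70,-50)])
m=(Z>112)&(Z<205)&(abs(Y)<32)&(X<20)&(X>-100);print('top strap',[np.round(np.percentile(Y[m&(X>a)&(X<a+15)],[2,98]),1).tolist() for a in (-75,-60,-45,-30,-15)])
plan((17,-1.3,195),(17,-1.3,131))"
```

```text
[[-46.0, -3.1, 258.6], [-38.0, -3.1, 259.0], [-30.0, -3.1, 258.5], [-22.0, -3.6, 259.3], [-14.0, -3.7, 258.8], [-6.0, -3.9, 259.1], [2.0, -3.9, 258.6], [10.0, -4.0, 258.8], [18.0, -4.5, 258.7], [26.0, -4.3, 258.4], [34.0, -4.9, 259.1], [42.0, -4.6, 258.6], [50.0, -5.0, 259.0], [58.0, -5.3, 258.3], [66.0, -5.6, 259.2], [74.0, -6.5, 260.5], [82.0, -6.0, 263.5], [90.0, -5.8, 263.2], [98.0, -5.1, 262.6]]
lid mid y= [-0.02130183 -3.96910547]
strap - lid mid [[-71.0, 0.5], [-63.0, 0.4], [-55.0, 0.3], [-47.0, 0.8], [-39.0, 0.7], [-31.0, 0.8], [-23.0, 0.8], [-15.0, 0.6], [-7.0, 0.7], [1.0, 0.7]]
top lid [[-134.1, 129.0], [-131.5, 126.9], [-132.2, 125.8]]
top strap [[-20.0, 23.2], [-20.7, 16.1], [-20.9, 13.3], [-21.1, 13.6], [-20.6, 13.3]]
t 11.23 TCP case mm [100.9  -1.7 313.2] turn [-0.1 -0.1  0.2] F [0.4 1.1 0.5] w 1.003
(17, -1.3, 195) -> [ 8.38  0.09 11.83]
(17, -1.3, 131) -> [ 8.37  0.1  18.23]
```

The strap sits within 1 mm of the lid's midline, so no correction is needed. I'll close the gripper and come above the tongue.

>>> {"method": "send_rows", "body": {"commands": [[[2, 0, 0], [0, 0, 0]], [[4, 0, 1], [0, 0, 0]], [[6, 0, 2], [0, 0, 0]], [[8, -0.1, 3], [0, 0, 0]], [[9.5, -0.1, 4], [0, 0, 0]], [[10.5, -0.1, 5], [0, 0, 0]], [[10.9, -0.1, 6], [0, 0, 0]], [[10.9, -0.1, 6], [0, 0, 0]], [[10.9, -0.1, 6], [0, 0, 0]], [[10.9, -0.1, 6], [0, 0, 0]]], "gripper": 1, "grip_force": 20}}

```text
time: 12.07
position: [0.5189, -0.0399, 0.2546]
tool_rot: [1.985, 2.435, -0.0]
wrist_force: [-1.2, 0.5, 0.7]
width: 0.296
grasp_force: 0.0
```

```bash
python3 -c "
from h import *
L=[]
for a in (.75,.65,.55,.45,.38,.3,.24,.18,.14,.1,.07,.04,.02,0):
    L.append((round(-122+145*np.cos(a)),-3,round(127+145*np.sin(a)+2*np.cos(a))))
plan(*L)"
```

```text
t 12.07 TCP case mm [ -6.7  -2.3 254.6] turn [0.  0.  0.2] F [-1.2  0.5  0.7] w 0.296
(-16, -3, 227) -> [ 0.93 -0.06  2.76]
(-7, -3, 216) -> [ 0.03 -0.07  3.86]
(2, -3, 204) -> [-0.87 -0.07  5.06]
(9, -3, 192) -> [-1.57 -0.07  6.26]
(13, -3, 183) -> [-1.97 -0.08  7.16]
(17, -3, 172) -> [-2.37 -0.08  8.26]
(19, -3, 163) -> [-2.57 -0.08  9.16]
(21, -3, 155) -> [-2.77 -0.08  9.96]
(22, -3, 149) -> [-2.87 -0.08 10.56]
(22, -3, 143) -> [-2.87 -0.08 11.16]
(23, -3, 139) -> [-2.97 -0.08 11.56]
(23, -3, 135) -> [-2.97 -0.08 11.96]
(23, -3, 132) -> [-2.97 -0.08 12.26]
(23, -3, 129) -> [-2.97 -0.08 12.56]
```

>>> {"method": "send_rows", "body": {"commands": [[[0, -0.1, 0.5], [0, 0, 0]], [[0, -0.1, 1], [0, 0, 0]], [[0, -0.1, 1.5], [0, 0, 0]], [[0.2, -0.1, 2.2], [0, 0, 0]], [[0.2, -0.1, 3], [0, 0, 0]], [[0, -0.1, 3.9], [0, 0, 0]], [[-0.9, -0.1, 5], [0, 0, 0]], [[-1.6, -0.1, 6.2], [0, 0, 0]], [[-2, -0.1, 7.2], [0, 0, 0]], [[-2.4, -0.1, 8.2], [0, 0, 0]]]}}

```text
time: 12.9
position: [0.5223, -0.0639, 0.1709]
tool_rot: [-1.985, -2.434, 0.001]
wrist_force: [-0.2, -0.1, 0.7]
width: 0.004
grasp_force: 0.2
```

```bash
python3 -c "
from h import *
import cv2
p,d=r.snapshot('scene');cv2.imwrite('pics/s5.png',cv2.resize(p[120:300,180:420,::-1],None,fx=3,fy=3))
plan((19, -3, 163),(21, -3, 155),(22, -3, 149),(23, -3, 139),(23,-3,129),(23,-3,126))"
```

```text
t 12.95 TCP case mm [ 17.5  -4.5 169.4] turn [-0.1 -0.   0.2] F [-2.1 -0.4 -1.9] w 0.007
(19, -3, 163) -> [-0.15  0.15  0.64]
(21, -3, 155) -> [-0.35  0.15  1.44]
(22, -3, 149) -> [-0.45  0.15  2.04]
(23, -3, 139) -> [-0.55  0.16  3.04]
(23, -3, 129) -> [-0.55  0.16  4.04]
(23, -3, 126) -> [-0.55  0.16  4.34]
```

View pics/s5.png

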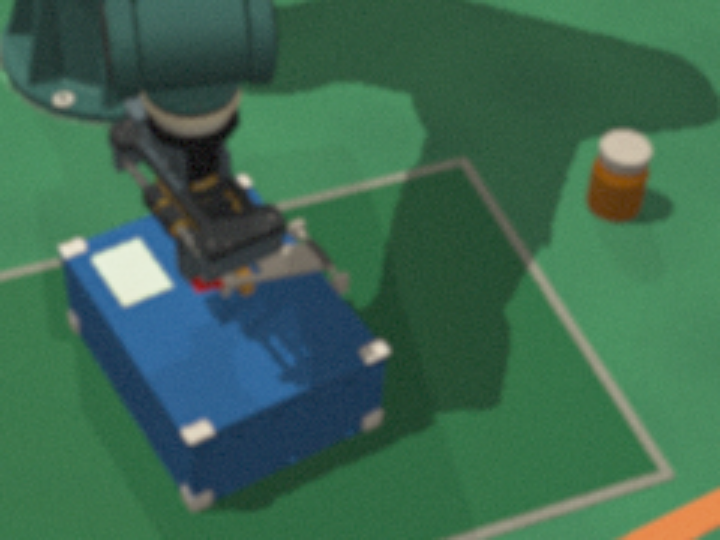

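The fingers are resting on the red tongue, about (205,285), and the strap is now low over the brass catch. Next I press it down.

>>> {"method": "send_rows", "body": {"commands": [[[-0.2, 0, 0.7], [0, 0, 0]], [[-0.4, 0, 1.4], [0, 0, 0]], [[-0.5, 0, 2], [0, 0, 0]], [[-0.6, 0, 2.4], [0, 0, 0]], [[-0.6, 0, 2.8], [0, 0, 0]], [[-0.6, 0, 3.2], [0, 0, 0]], [[-0.6, 0, 3.5], [0, 0, 0]], [[-0.6, 0, 3.8], [0, 0, 0]], [[-0.6, 0, 4], [0, 0, 0]], [[-0.6, 0, 4.1], [0, 0, 0]]]}}

```text
time: 13.78
position: [0.5234, -0.0688, 0.131]
tool_rot: [-1.984, -2.435, 0.0]
wrist_force: [-0.1, -0.7, -0.6]
width: 0.004
grasp_force: 0.0
```

```bash
python3 -c "
from h import *
plan((23,-4.4,126))"
```

```text
t 13.78 TCP case mm [ 22.6  -3.6 131. ] turn [-0.  -0.   0.2] F [-0.1 -0.7 -0.6] w 0.004
(23, -4.4, 126) -> [-0.04 -0.08  0.5 ]
```

>>> {"method": "send_rows", "body": {"commands": [[[0, 0, 0.1], [0, 0, 0]], [[0, 0, 0.2], [0, 0, 0]], [[0, 0, 0.25], [0, 0, 0]], [[0, 0, 0.3], [0, 0, 0]], [[0, 0, 0.3], [0, 0, 0]], [[0, 0, 0.35], [0, 0, 0]], [[0, 0, 0.35], [0, 0, 0]], [[0, 0, 0.4], [0, 0, 0]], [[0, 0, 0.4], [0, 0, 0]], [[0, 0, 0.4], [0, 0, 0]]]}}

```text
time: 14.62
position: [0.5237, -0.0689, 0.1282]
tool_rot: [-1.985, -2.435, -0.0]
wrist_force: [-7.3, 2.2, 18.9]
width: 0.005
grasp_force: 8.9
```

```bash
python3 -c "
from h import *
plan((110,-4.4,320))"
```

```text
t 14.62 TCP case mm [ 22.7  -3.3 128.2] turn [-0.  -0.   0.2] F [-7.3  2.2 18.9] w 0.005
(110, -4.4, 320) -> [ -8.72  -0.14 -19.18]
```

Pressed at 19 N with the strap flat on the lid. I'll lift off and look.

>>> {"method": "send_rows", "body": {"commands": [[[0, 0, -1], [0, 0, 0]], [[0, 0, -3], [0, 0, 0]], [[0, 0, -6], [0, 0, 0]], [[-1, 0, -9], [0, 0, 0]], [[-3, 0, -12], [0, 0, 0]], [[-5, 0, -14.5], [0, 0, 0]], [[-8, 0, -16.5], [0, 0, 0]], [[-11, 0, -18], [0, 0, 0]], [[-13, 0, -19], [0, 0, 0]], [[-13, 0, -19], [0, 0, 0]]]}}

```text
time: 15.45
position: [0.5512, -0.1996, 0.3203]
tool_rot: [1.985, 2.43, 0.001]
wrist_force: [0.2, 1.0, -0.2]
width: 0.007
grasp_force: 0.0
```

```bash
python3 -c "
from h import *
import cv2
K=r.get_calibration('wrist');p,d=r.snapshot('wrist');np.savez('wrist6.npz',d=d,p=p,**K)
for o in r.pinpoint('wrist','hasp_tip')[:1]:print(np.round(case(o['location']),4),o['confidence'])
q,_=r.snapshot('scene')
a=cv2.resize(p[0:150,190:390,::-1],(400,300));b=cv2.resize(q[160:280,220:380,::-1],(400,300));cv2.imwrite('pics/f6.png',cv2.resize(np.hstack([a,b]),(800,300)))
P,_=cloud('wrist6.npz');X,Y,Z=np.moveaxis(P,-1,0)
print([(a,np.round(np.nanmedian(Z[(X>a)&(X<a+8)&(abs(Y+4)<12)]),1)) for a in range(-60,60,8)])
plan()"
```

```text
[ 0.0352 -0.004   0.1062] 0.75
[(-60, np.float64(nan)), (-52, np.float64(nan)), (-44, np.float64(nan)), (-36, np.float64(nan)), (-28, np.float64(111.3)), (-20, np.float64(120.0)), (-12, np.float64(118.7)), (-4, np.float64(112.1)), (4, np.float64(112.0)), (12, np.float64(112.1)), (20, np.float64(112.0)), (28, np.float64(112.3)), (36, np.float64(107.3)), (44, np.float64(107.1)), (52, np.float64(107.3))]
t 15.6 TCP case mm [152.3  -3.3 316.9] turn [-0.  -0.   0.2] F [-0.8 -0.7 -1.2] w 0.001
  return np.nanmean(a, axis, out=out, keepdims=keepdims)
```

View pics/f6.png

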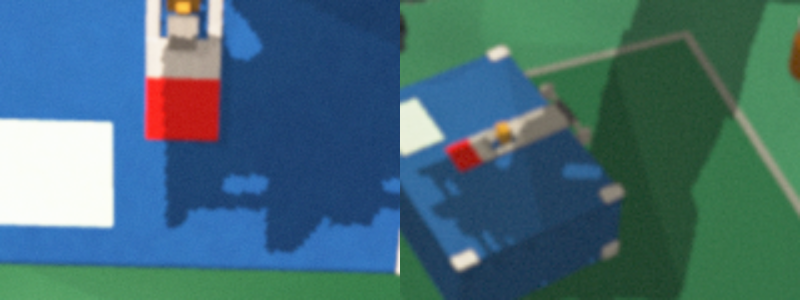

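The strap lies flat, its top at 112 mm along its whole length. The brass block at (183,5) in the left crop stands up through the slot, with its nose reaching over the strap's inner slot end at (183,42). The gripper is clear, so I'm handing in.

```bash
python3 -c "
from station import r
print(r.hand_in())"
```

```text
the job is handed in; nothing more can be done
None
```

The lid is shut and the hasp lies flat over the catch with the nose sprung out over it. The bystanders were left alone and the gripper is clear. I handed the job in at about 15.6 s of the 72 s; no verdict came back.

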